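Shut and lock the drive cover of a table-top potter's wheel

ROBOT

A 6-joint arm with a two-finger parallel gripper is mounted at the origin on the work surface. World frame = base frame: x ahead of the robot, y to its left, z up, the work surface at z = 0. Lengths are in m, angles in rad, forces in N, time in s.
With the tool pointing down it reaches from about 0.375 to 0.975 m from the base axis. Payload 3.8 kg.
Tool frame: the origin (TCP) lies at the very end of the fingers, on their centre line; the grasp point (between the pads) lies 19 mm behind it (ctrl.grip_depth is the distance from the TCP to the grasp point, in m); y points along the fingers, x is the direction in which the jaws open and shut, and the axes are right-handed (so a half turn about y gives the same grasp; the last joint's range is limited). The gripper opens to 85 mm and grips with 20 to 120 N. Pads are 22 mm wide; open, the fingers measure 114 mm over their backs; the gripper's body (76 mm by 85 mm) begins 54 mm behind the grasp point. The pads swing forward as they close: fully open they stand 13 mm farther back than shut.
Start: joints at [-1.167, 0.264, 1.604, -0, 1.274, -0.037], TCP at [0.288, -0.61, 0.231] pointing down, gripper open.
Joint ranges: [-2.63, 2.63], [-0.94, 2.18], [0.31, 2.57], [-1.31, 4.45], [0, 2.66], [-2.55, 2.55]. Speed limits (rad/s): [2.57, 2.57, 3.14, 3.14, 3.14, 3.14].

INTERFACE

Orientations are given as [roll, pitch, yaw] about the fixed x, y, z axes, in that order (R = Rz(yaw) Ry(pitch) Rx(roll)).
In Python, from cell import ctrl gives the robot as it stands.
- The arm moves only by the tool apply_moves, never from a script. Its argument "deltas" is a list of rows, each an object with "slide": the shift along the world's x, y, z in mm, a list of three; "rot": the turn, a rotation vector about the world's x, y, z in degrees, a list of three; "jaw": the finger opening in mm, from 0 to 85.4. In form: [{"slide": [dx, dy, dz], "rot": [ax, ay, az], "jaw": jaw}, ...]. A call has 1 to 10 rows; each row is the pose to reach, as a shift and turn from the pose commanded when the call began; what a row does not reach only later rows make up. A row lasts 1/10 s, in which the tool goes at most 50 mm and 8.59 degrees, less where a joint would pass 70% of its speed; a pose out of reach is approached as far as the arm can. A call with a gripper value outside its range is refused whole. The fingers move at their own pace and stop on an object; the grip force is fixed at half the most. Time passes only in rows, so rows that repeat a pose let the fingers close. It gives the time, the measured TCP pose, the force and the opening at its end, in the units of the state.
- ctrl.sense(): the state, without advancing time (a new reading comes with each control period).
- ctrl.capture(name): name is "scene" or "top"; returns the picture (384x512x3 uint8, red, green, blue); there is no depth.
- ctrl.camera_params(name): a dict with "vfov" (degrees; the focal length in pixels is half the picture's height over the tangent of half this angle, whatever the lens; pixels are square), "cx", "cy" (the principal point, pixels), "dist_coeffs" ([k1, k2, p1, p2, k3] as OpenCV has them; the pictures are not rectified), "origin" and "attitude" of the camera in the world. Camera axes: x right, y up, looking along -z (the intrinsics and any distortion apply to the point x, -y, -z); pixel columns grow to the right and rows downward; lengths in m; the calibration is good to about 2 mm. A picture is of the moment at which its call begins. camera_params takes no time and is no camera call.
- ctrl.hand_in(): hands the job in, once; it reports no verdict.
The state is a dict: "time": time; "qpos": joint angles; "qd": joint speeds; "joint_efforts": joint torques, N m; "tcp_pos": TCP position; "eef_rot": TCP orientation; "force": force on the tool from outside, world axes, zero at the start; "moment": the same for the moment, N m; "grip_width": finger opening in m.
Only numpy, scipy, OpenCV 4.12 (cv2) and the standard library are available. Lean on these libraries where they do the work, as an engineer would, in place of code of your own. Each camera call takes 0.05 s, during which the arm holds its last target.

TASK

The drive cover of the potter's wheel has been left ajar. Push it fully shut with the fingertips, then set the fingertips in the slot of its cam fastener and turn it clockwise a quarter turn, until it stops and the cover is locked. Do not lift the cover, and leave the bowl, the wooden rib, the glaze jar and the yellow stick where they are.

Things in the scene. Friction and masses are not known exactly. Their poses are not given: they have to be found in the camera images.
- potters_wheel: Table-top potter's wheel, fixed to the bench: blue housing 300 (x) by 500 (y) mm with a bare aluminium deck 135 mm above the bench. Origin: centre of its underside; x away from its control side, y to its left, z up. A round wheel head (diameter 200, top 167 mm above the bench) stands at y = +125 mm; the blue drive cover lies on the deck at y = -140 mm.
- drive_cover (a joint): Opening angle of the drive cover (rad): 0 = shut on its seal, larger = front edge raised. The hinge is stiff, so the cover stays where it is left; pushing its front edge down takes some 2 to 5 N. The cover is a blue plate 210 mm from hinge to front edge, 180 mm wide, 8 mm thick, its top 146 mm above the bench when shut; a solid stop at 0.
- cover_hinge (a point): Middle of the cover's hinge line, at the height of the deck (11 mm below the cover's top face when shut). The line runs along this point's y; its x and z turn with the cover, -x pointing from the hinge to the front edge and z out of the cover's top.
- cover_front (a point): Middle of the cover's front edge (the free edge, on the control side), on its top face; axes as cover_hinge.
- cam_fastener (a joint): Angle of the cam fastener in the cover (rad): 0 = open, 1.571 = locked, against a solid stop; grows clockwise as seen from above. It turns against a friction of about 0.2 N m and stays where it is left. Its steel tongue, under the cover, catches beneath the deck edge only if the cover is down when it is turned (it draws in the last few mm itself).
- slot (a point): Centre of the slot's floor, on the fastener's axis, 160 mm from the hinge line on the cover's middle line, 8 mm above the cover's top face (154 mm above the bench when shut). The round head (black walls, grey slot floor) is 76 mm across, 24 mm tall. The slot runs across it along this point's y, open at both ends, 32 mm wide, 16 mm deep, walls up to 22 mm thick. z is out of the cover.
- pointer (a point): Outer end of the yellow line on the slot floor, which runs from the slot's centre 36 mm towards the slot point's -y. It points to the red dot on the cover when open, and to the green dot at the cover's front edge when locked.
- bowl: Terracotta bowl on the wheel head, 110 mm across and 60 mm tall; origin at the centre of its underside. Leave alone.
- rib: Flat wooden potter's rib, 50 by 85 by 9 mm, lying on the deck between cover and wheel head; origin at the centre of its underside. Leave alone.
- glaze_jar: Blue jar with a white lid, 72 mm across and 95 mm tall, standing on the bench; origin at the centre of its underside. Leave alone.
- stick: Yellow measuring stick, 210 (its x) by 30 by 12 mm, lying on the bench; origin at the centre of its underside. Leave alone.

How it is judged:
By the outcome, as a careful person would: the job done as asked, in the order asked, and still so for the second after the job is handed in, with the robot touching nothing.
It also fails if it takes over 48 s, if anything falls off the work surface, if the arm or the gripper's body presses on something with over 40 N, if the wrist force passes 120 N, or if a joint passes its speed limit or range.

## Working session

There is one attempt and no reset: what is moved stays moved. The work goes in short steps, Python scripts to look and compute and a tool call to move; the robot and the scene stay as the last step left them, time stands still between calls to the robot, and variables do not carry over. Pictures are saved under pics/ and viewed, and the job is handed in when it is done.

Besides the shell and the picture viewer there is one more tool, called after "Request:" as name(argument=value, ...) on one line, values as JSON. apply_moves: Moves the arm, as the interface text tells. Its arguments: {"type":"object","properties":{"deltas":{"type":"array","items":{"type":"object","properties":{"slide":{"type":"array","items":{"type":"number"}},"rot":{"type":"array","items":{"type":"number"}},"jaw":{"type":"number"}}}}},"required":["deltas"]}

```bash
ls; mkdir -p pics
python3 - <<'E'
from cell import ctrl
import cv2
print(ctrl.sense())
for n in("scene","top"):
    print(ctrl.camera_params(n))
    cv2.imwrite(f"pics/{n}0.png",ctrl.capture(n)[:,:,::-1])
E
```

```text
pics
{'time': 0.0, 'qpos': array([-1.16690159e+00,  2.64774264e-01,  1.60534506e+00,  7.10734872e-06,
        1.27370627e+00, -3.69364707e-02]), 'qd': array([ 0.00119037,  0.00013689,  0.00037869, -0.00065105, -0.00053013,
        0.00020783]), 'joint_efforts': array([ 1.81271524e-03, -5.15115845e+01, -3.67313755e+01,  2.30272299e-04,
        1.32361820e-02,  4.37602466e-06]), 'tcp_pos': array([ 0.28771228, -0.60981729,  0.22996343]), 'eef_rot': array([-1.57070708,  0.00223117, -1.12996711]), 'force': array([-0.66765623, -0.17193335,  0.17656325]), 'moment': array([ 0.06584314, -0.04427229,  0.00049369]), 'grip_width': 0.08549410623952981}
{'vfov': 53.889610030866585, 'cx': 257.34692442255783, 'cy': 191.87075472926657, 'dist_coeffs': array([-0.06403324,  0.        ,  0.        ,  0.        ,  0.        ]), 'origin': array([1.48352668, 0.18501311, 0.74127674]), 'attitude': array([0.96453629, 0.01375457, 1.79622068])}
{'vfov': 47.65852118311287, 'cx': 256.16199856292565, 'cy': 196.81867685774594, 'dist_coeffs': array([-0.07915152,  0.        ,  0.        ,  0.        ,  0.        ]), 'origin': array([ 0.53299914, -0.0397586 ,  1.18091974]), 'attitude': array([ 0.07572781,  0.03664983, -1.58057757])}
```

View pics/scene0.png

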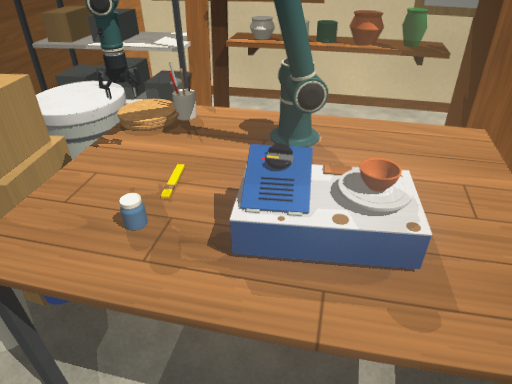

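View pics/top0.png

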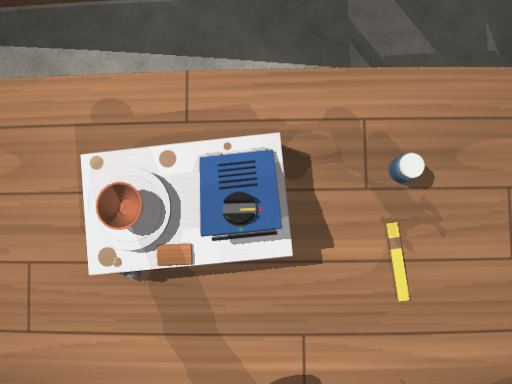

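```bash
cat > h.py <<'E'
import numpy as np, cv2
from cell import ctrl
from scipy.spatial.transform import Rotation as R
def cam(n):
    p=ctrl.camera_params(n); f=192/np.tan(np.radians(p['vfov'])/2)
    K=np.array([[f,0,p['cx']],[0,f,p['cy']],[0,0,1]])
    Rc=R.from_euler('xyz',p['attitude']).as_matrix()@np.diag([1,-1,-1])
    return K,np.array(p['dist_coeffs']),Rc,np.array(p['origin'])
def rays(n,px):
    K,d,Rc,o=cam(n)
    u=cv2.undistortPoints(np.array(px,float).reshape(-1,1,2),K,d).reshape(-1,2)
    return o,np.c_[u,np.ones(len(u))]@Rc.T
def onz(n,px,z):
    o,r=rays(n,px); return o+r*((z-o[2])/r[:,2])[:,None]
def proj(n,P):
    K,d,Rc,o=cam(n); P=(np.array(P,float).reshape(-1,3)-o)@Rc
    return cv2.projectPoints(P,np.zeros(3),np.zeros(3),K,d)[0].reshape(-1,2)
def tri(pt,ps):
    o1,r1=rays('top',[pt]);o2,r2=rays('scene',[ps]);r1=r1[0];r2=r2[0]
    s=np.linalg.lstsq(np.c_[r1,-r2],o2-o1,rcond=None)[0]
    a=o1+s[0]*r1;b=o2+s[1]*r2
    return (a+b)/2,np.linalg.norm(a-b)
def crop(src,dst,x0,y0,w,h,k):
    im=cv2.imread(src)[y0:y0+h,x0:x0+w]
    cv2.imwrite(dst,cv2.resize(im,None,fx=k,fy=k,interpolation=cv2.INTER_CUBIC))
E
python3 - <<'E'
from h import *
crop('pics/top0.png','pics/top0c.png',170,125,130,150,4)
crop('pics/scene0.png','pics/scene0c.png',225,135,200,130,4)
E
```

```text
(no output)
```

View pics/top0c.png

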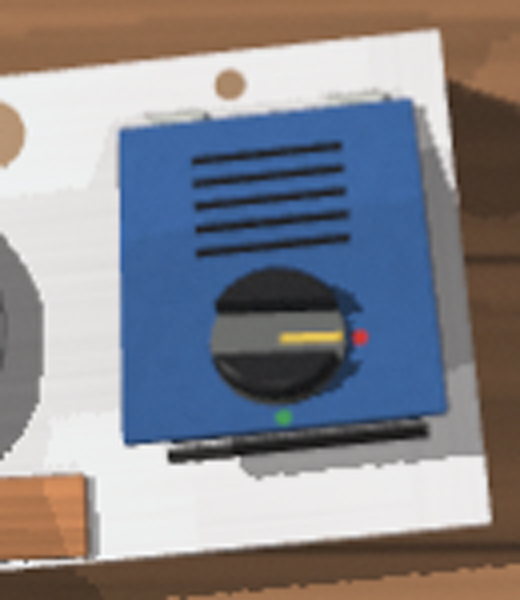

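View pics/scene0c.png

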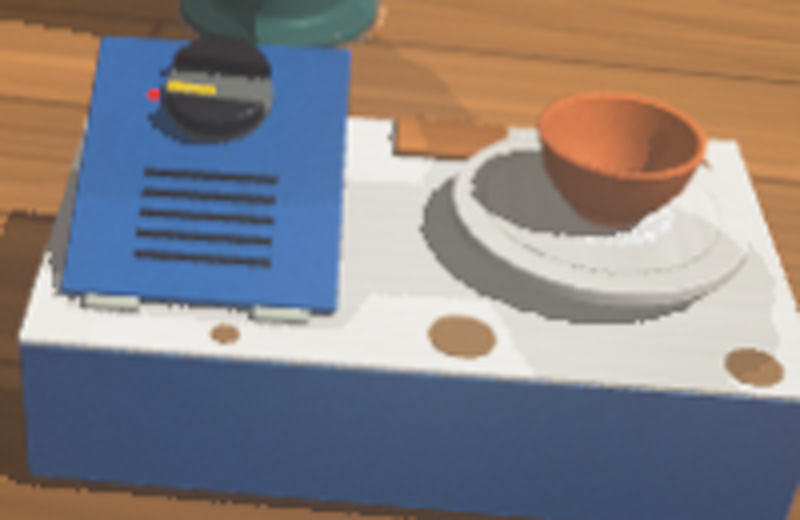

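Run:
```python
from h import *
np.set_printoptions(precision=4,suppress=True)
off=-0.4
T=dict(h_l=(200.2,157.2),h_r=(273,149.7),f_r=(281.5,227.7),f_l=(201.2,236))
S=dict(f_r=(250,144.5),f_l=(312.5,147.5),h_r=(240.5,208),h_l=(308.7,213))
for k in T: print(k,*tri(np.array(T[k])+off,np.array(S[k])+off))
d=onz('top',np.array([(280,132.5),(292.5,255.5),(81,154),(89,274)])+off,.135); print(d)
c=d.mean(0); print('c',c, np.linalg.norm(d[0]-d[1]),np.linalg.norm(d[0]-d[2]))
a=np.arctan2(*(d[0]+d[2]-d[1]-d[3])[[1,0]]);b=np.arctan2(*(d[2]+d[3]-d[0]-d[1])[[1,0]]);print(a,b-np.pi/2)
h=[onz('top',np.array([T[k]])+off,.146)[0] for k in('h_l','h_r')];print(h)
```

```text
h_l [0.7111 0.1334 0.1448] 0.0002080684491840336
h_r [ 0.7264 -0.0433  0.1448] 3.1496078971502004e-05
f_r [ 0.5385 -0.0605  0.2331] 0.002587845151770827
f_l [0.5217 0.1166 0.2334] 0.0006838683484858279
[[ 0.7706 -0.061   0.135 ]
 [ 0.4722 -0.0867  0.135 ]
 [ 0.7269  0.437   0.135 ]
 [ 0.4291  0.4108  0.135 ]]
c [0.5997 0.175  0.135 ] 0.2995066142799637 0.49987314238474784
0.08667262023037202 0.08684713518567411
[array([0.7109, 0.1331, 0.146 ]), array([ 0.7262, -0.0433,  0.146 ])]
```

Request:
apply_moves(deltas=[{"slide": [10, 20, 50], "rot": [0, 0, 8], "jaw": 0}, {"slide": [30, 60, 80], "rot": [0, 0, 16], "jaw": 0}, {"slide": [50, 100, 80], "rot": [0, 0, 24], "jaw": 0}, {"slide": [70, 140, 80], "rot": [0, 0, 32], "jaw": 0}, {"slide": [90, 180, 80], "rot": [0, 0, 40], "jaw": 0}, {"slide": [110, 220, 80], "rot": [0, 0, 48], "jaw": 0}, {"slide": [130, 260, 80], "rot": [0, 0, 56], "jaw": 0}, {"slide": [150, 305, 80], "rot": [0, 0, 64], "jaw": 0}, {"slide": [170, 350, 80], "rot": [0, 0, 72], "jaw": 0}, {"slide": [190, 390, 80], "rot": [0, 0, 80], "jaw": 0}])

```text
time: 1.1
tcp_pos: [0.4781, -0.2182, 0.3109]
eef_rot: [-1.57, 0.0, 0.272]
force: [1.0, -0.9, 0.1]
grip_width: 0.0001
```

Request:
apply_moves(deltas=[{"slide": [10, 18, 0], "rot": [0, 0, 8], "jaw": 0}, {"slide": [20, 36, 0], "rot": [0, 0, 16], "jaw": 0}, {"slide": [30, 56, 0], "rot": [0, 0, 24], "jaw": 0}, {"slide": [40, 80, 0], "rot": [0, 0, 32], "jaw": 0}, {"slide": [50, 105, 0], "rot": [0, 0, 40], "jaw": 0}, {"slide": [60, 130, 0], "rot": [0, 0, 48], "jaw": 0}, {"slide": [67, 150, 0], "rot": [0, 0, 56], "jaw": 0}, {"slide": [67, 165, 0], "rot": [0, 0, 64], "jaw": 0}, {"slide": [67, 180, 0], "rot": [0, 0, 72], "jaw": 0}, {"slide": [67, 180, -10], "rot": [0, 0, 79.4], "jaw": 0}])

```text
time: 2.1
tcp_pos: [0.5456, -0.0388, 0.3022]
eef_rot: [-1.573, -0.0, 1.66]
force: [-0.2, -0.1, -1.2]
grip_width: 0.0002
```

Run:
```python
from h import *
s=ctrl.sense();print(s['tcp_pos'],s['eef_rot'],s['qpos'],s['force'])
cv2.imwrite('pics/s1.png',ctrl.capture('scene')[:,:,::-1])
crop('pics/s1.png','pics/s1c.png',225,85,200,150,4)
```

```text
[ 0.54560631 -0.03876462  0.30217877] [-1.57280589e+00 -3.94766669e-04  1.65960113e+00] [-1.16974993e-01 -1.73689322e-02  1.78814012e+00  8.13571256e-04
  1.36893503e+00 -1.77673809e+00] [-0.15686405 -0.05673794 -1.2263627 ]
```

View pics/s1c.png

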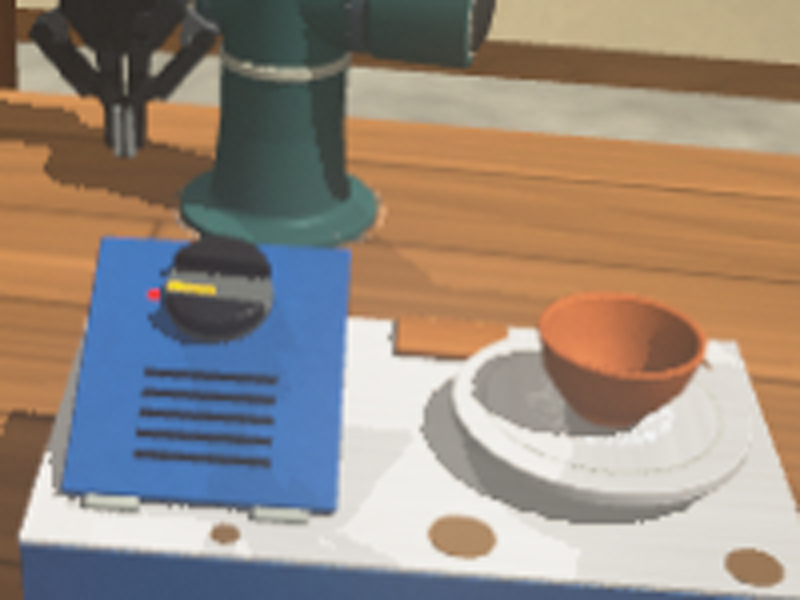

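The gripper is above the right half of the cover, at about (125,150) in the crop, with the fingertips clear of it. The pointer is still on the red dot. Next I push down.

Request:
apply_moves(deltas=[{"slide": [0, 0, -20], "rot": [0, 0, 0], "jaw": 0}, {"slide": [0, 0, -40], "rot": [0, 0, 0], "jaw": 0}, {"slide": [0, 0, -55], "rot": [0, 0, 0], "jaw": 0}, {"slide": [0, 0, -65], "rot": [0, 0, 0], "jaw": 0}, {"slide": [0, 0, -70], "rot": [0, 0, 0], "jaw": 0}, {"slide": [0, 0, -75], "rot": [0, 0, 0], "jaw": 0}, {"slide": [0, 0, -80], "rot": [0, 0, 0], "jaw": 0}, {"slide": [0, 0, -85], "rot": [0, 0, 0], "jaw": 0}, {"slide": [0, 0, -90], "rot": [0, 0, 0], "jaw": 0}, {"slide": [0, 0, -95], "rot": [0, 0, 0], "jaw": 0}])

```text
time: 3.15
tcp_pos: [0.5451, -0.0405, 0.2062]
eef_rot: [-1.571, 0.0, 1.652]
force: [-1.5, -1.3, 3.4]
grip_width: -0.0001
```

Request:
apply_moves(deltas=[{"slide": [0, 1, -6], "rot": [0, 0, 0], "jaw": 0}, {"slide": [0, 1, -12], "rot": [0, 0, 0], "jaw": 0}, {"slide": [0, 1, -18], "rot": [0, 0, 0], "jaw": 0}, {"slide": [0, 1, -24], "rot": [0, 0, 0], "jaw": 0}, {"slide": [0, 1, -30], "rot": [0, 0, 0], "jaw": 0}, {"slide": [0, 1, -36], "rot": [0, 0, 0], "jaw": 0}, {"slide": [0, 1, -42], "rot": [0, 0, 0], "jaw": 0}, {"slide": [0, 1, -47], "rot": [0, 0, 0], "jaw": 0}, {"slide": [0, 1, -52], "rot": [0, 0, 0], "jaw": 0}, {"slide": [0, 1, -55], "rot": [0, 0, 0], "jaw": 0}])

```text
time: 4.15
tcp_pos: [0.5447, -0.0395, 0.1506]
eef_rot: [-1.57, -0.0, 1.652]
force: [-0.5, -0.3, 3.4]
grip_width: -0.0001
```

Request:
apply_moves(deltas=[{"slide": [0, 0, -2], "rot": [0, 0, 0], "jaw": 0}, {"slide": [0, 0, -4], "rot": [0, 0, 0], "jaw": 0}, {"slide": [0, 0, -5], "rot": [0, 0, 0], "jaw": 0}, {"slide": [0, 0, -5.5], "rot": [0, 0, 0], "jaw": 0}])

```text
time: 4.55
tcp_pos: [0.545, -0.0395, 0.146]
eef_rot: [-1.571, -0.0, 1.652]
force: [-3.1, 1.0, 5.6]
grip_width: -0.0002
```

Request:
apply_moves(deltas=[{"slide": [0, 0, -1], "rot": [0, 0, 0], "jaw": 0}, {"slide": [0, 0, -1], "rot": [0, 0, 0], "jaw": 0}])

```text
time: 4.75
tcp_pos: [0.545, -0.0395, 0.146]
eef_rot: [-1.571, 0.0, 1.652]
force: [-5.2, 0.6, 8.9]
grip_width: 0.0001
```

The height no longer changes while the force rises, so the cover is on its stop. I'll back off and check.

Request:
apply_moves(deltas=[{"slide": [0, 0, 25], "rot": [0, 0, 0], "jaw": 20}, {"slide": [0, -20, 60], "rot": [0, 0, 0], "jaw": 40}, {"slide": [0, -70, 80], "rot": [0, 0, 0], "jaw": 40}, {"slide": [0, -120, 90], "rot": [0, 0, 0], "jaw": 40}, {"slide": [0, -120, 90], "rot": [0, 0, 0], "jaw": 40}])

```text
time: 5.25
tcp_pos: [0.5467, -0.1646, 0.2374]
eef_rot: [-1.576, 0.005, 1.648]
force: [0.2, 0.0, -0.2]
grip_width: 0.0401
```

Run:
```python
from h import *
s=ctrl.sense();print(s['tcp_pos'],s['eef_rot'],s['grip_width'],s['force'])
cv2.imwrite('pics/t2.png',ctrl.capture('top')[:,:,::-1])
cv2.imwrite('pics/s2.png',ctrl.capture('scene')[:,:,::-1])
crop('pics/t2.png','pics/t2c.png',170,125,130,150,4)
crop('pics/s2.png','pics/s2c.png',175,115,200,130,4)
```

```text
[ 0.54668894 -0.16460738  0.2374142 ] [-1.57606181  0.00452323  1.6480497 ] 0.04012484004271266 [ 0.1752867   0.04351724 -0.19076958]
```

View pics/t2c.png

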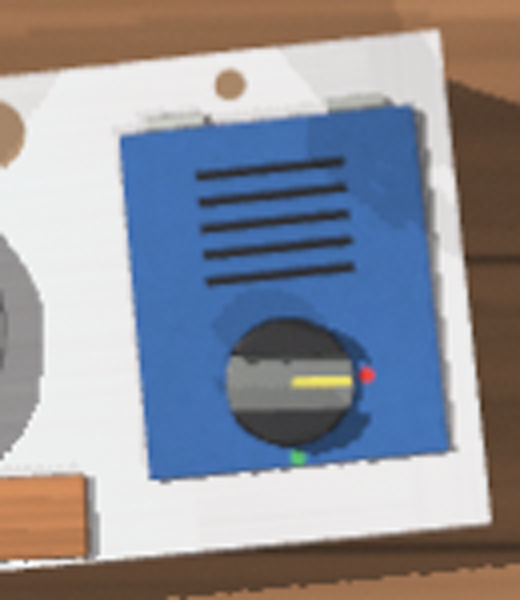

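View pics/s2c.png

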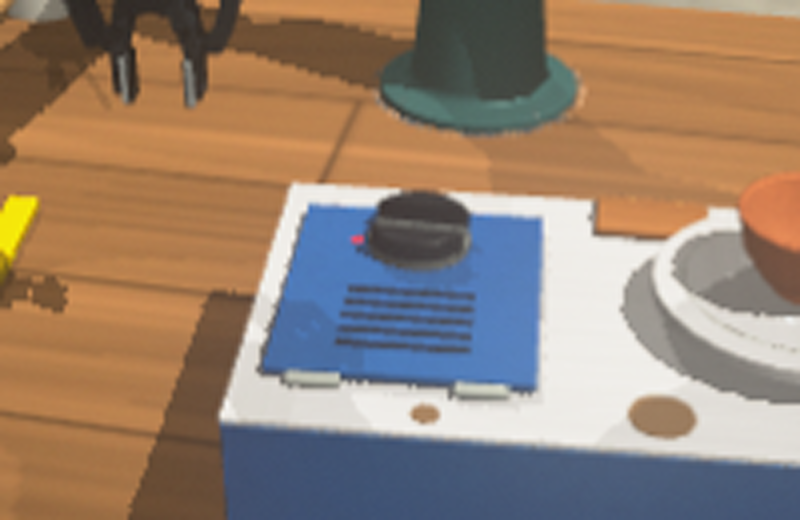

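The cover is shut. The front edge lies flat in both views, at about (300,465) in the top crop. The slot runs nearly level from (228,382) to (352,381), so I'll measure where it is and which way it points.

Run:
```python
from h import *
im=cv2.imread('pics/t2.png').astype(int); b,g,r=im[...,0],im[...,1],im[...,2]
X=np.array([np.cos(.0868),np.sin(.0868)]);Y=np.array([-X[1],X[0]]);H=np.array([.7136,.0444])
m=np.zeros(b.shape,bool);m[195:245,220:270]=1
def loc(px,z):
    p=onz('top',px,z)[:,:2]; q=p-H; return p,np.c_[q@X,q@Y]
for n,mm,z in [('yellow',(r>150)&(g>140)&(b<110),.154),('grey',(abs(r-b)<25)&(r>80)&(r<170),.154),('red',(r>150)&(g<90)&(b<110),.146),('green',(g>110)&(r<110)&(b<130),.146),('black',(r<60)&(b<60)&(g<60),.17)]:
    ys,xs=np.where(mm&m); p,l=loc(np.c_[xs,ys],z)
    e,v=np.linalg.eigh(np.cov(p.T)); a=np.degrees(np.arctan2(v[1,1],v[0,1]))
    print(n,len(xs),p.mean(0).round(4),l.mean(0).round(4),'bbox',l.min(0).round(4),l.max(0).round(4),'ang',a.round(1),'evals',np.sqrt(e).round(4))
```

```text
yellow 16 [0.5564 0.0111] [-0.1595 -0.0196] bbox [-0.162  -0.0351] [-0.1578 -0.0043] ang 91.0 evals [0.001  0.0093]
grey 372 [0.5518 0.0327] [-0.1622  0.0024] bbox [-0.2093 -0.0587] [-0.14    0.0576] ang 85.3 evals [0.0144 0.0223]
red 7 [ 0.5606 -0.0136] [-0.1575 -0.0445] bbox [-0.1594 -0.047 ] [-0.1544 -0.042 ] ang 89.3 evals [0.0018 0.0019]
green 14 [0.5207 0.0305] [-0.1934  0.0029] bbox [-0.2072 -0.0335] [-0.1401  0.0378] ang -143.7 evals [0.013  0.0218]
black 83 [0.5588 0.0277] [-0.1557 -0.0032] bbox [-0.1934 -0.0326] [-0.0951  0.0406] ang -166.1 evals [0.0193 0.0329]
```

Request:
apply_moves(deltas=[{"slide": [3, 45, 0], "rot": [0, 0, -1.5], "jaw": 40}, {"slide": [6, 90, 0], "rot": [0, 0, -1.5], "jaw": 40}, {"slide": [9, 130, 0], "rot": [0, 0, -1.5], "jaw": 40}, {"slide": [9, 165, 0], "rot": [0, 0, -1.5], "jaw": 40}, {"slide": [9, 190, 0], "rot": [0, 0, -1.5], "jaw": 40}, {"slide": [9, 190, -20], "rot": [0, 0, -1.5], "jaw": 40}, {"slide": [9, 190, -35], "rot": [0, 0, -1.5], "jaw": 40}, {"slide": [9, 190, -35], "rot": [0, 0, -1.5], "jaw": 40}, {"slide": [9, 190, -35], "rot": [0, 0, -1.5], "jaw": 40}])

```text
time: 6.25
tcp_pos: [0.5531, 0.0307, 0.1986]
eef_rot: [-1.568, -0.0, 1.626]
force: [-0.1, -1.3, 0.3]
grip_width: 0.0405
```

Run:
```python
from h import *
s=ctrl.sense();print(s['tcp_pos'],s['eef_rot'],s['grip_width'],s['force'],s['qpos'])
print('slot centre by image',onz('top',[[242.1,220.1]],.154), 'proj',proj('top',[.5542,.0305,.154]))
cv2.imwrite('pics/s3.png',ctrl.capture('scene')[:,:,::-1])
crop('pics/s3.png','pics/s3c.png',205,115,150,110,5)
```

```text
[0.55311759 0.03067702 0.19863909] [-1.56840528e+00 -2.34382104e-04  1.62581940e+00] 0.04054985756972897 [-0.0779349  -1.29906803  0.30149968] [ 1.03615955e-02  6.07255712e-02  1.89999548e+00  1.37598937e-04
  1.18327073e+00 -1.61551023e+00]
slot centre by image [[0.55654348 0.03094071 0.154     ]] proj [[242.29355857 221.08998863]]
```

View pics/s3c.png

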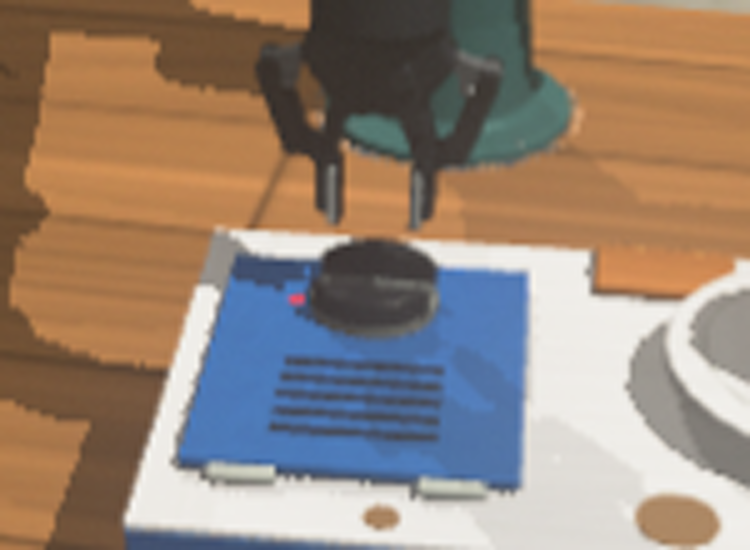

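The fingers stand over the head, spanning (325–435, 225) in the crop against the head at (310–437). They line up with the slot, so I'll go down.

Request:
apply_moves(deltas=[{"slide": [2, 0, -10], "rot": [0, 0, 0], "jaw": 40}, {"slide": [2, 0, -20], "rot": [0, 0, 0], "jaw": 40}, {"slide": [2, 0, -27], "rot": [0, 0, 0], "jaw": 40}, {"slide": [2, 0, -32], "rot": [0, 0, 0], "jaw": 40}, {"slide": [2, 0, -37], "rot": [0, 0, 0], "jaw": 40}, {"slide": [2, 0, -41], "rot": [0, 0, 0], "jaw": 40}, {"slide": [2, 0, -41], "rot": [0, 0, 0], "jaw": 40}])

```text
time: 7.0
tcp_pos: [0.5556, 0.0305, 0.1581]
eef_rot: [-1.57, -0.0, 1.626]
force: [-0.1, 1.0, 0.3]
grip_width: 0.0401
```

Request:
apply_moves(deltas=[{"slide": [0, 0, -2], "rot": [0, 0, 0], "jaw": 40}, {"slide": [0, 0, -4], "rot": [0, 0, 0], "jaw": 40}, {"slide": [0, 0, -4], "rot": [0, 0, 0], "jaw": 40}])

```text
time: 7.3
tcp_pos: [0.5559, 0.0306, 0.1547]
eef_rot: [-1.571, 0.0, 1.626]
force: [-0.0, -1.1, -0.4]
grip_width: 0.0397
```

Run:
```python
from h import *
cv2.imwrite('pics/s4.png',ctrl.capture('scene')[:,:,::-1])
crop('pics/s4.png','pics/s4c.png',205,115,150,110,5)
```

```text
(no output)
```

View pics/s4c.png

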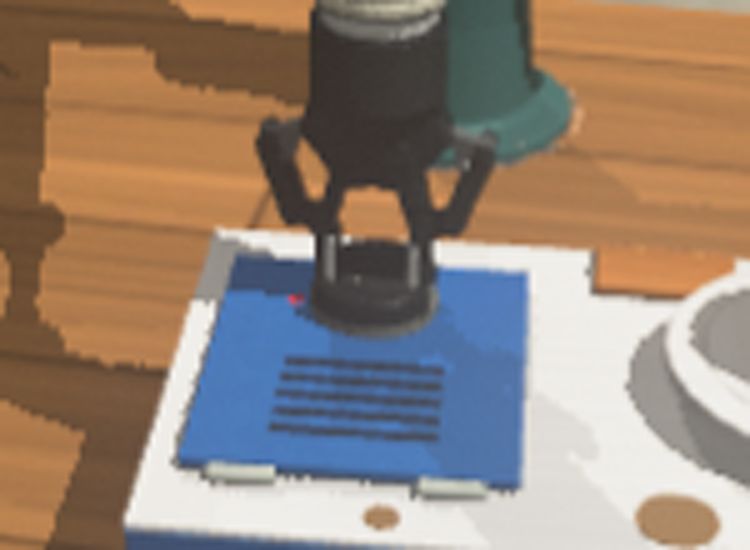

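Both fingertips are inside the slot, behind its near wall, at (330–415, 290). Turning clockwise.

Request:
apply_moves(deltas=[{"slide": [0, 0, 0], "rot": [0, 0, -4], "jaw": 40}, {"slide": [0, 0, 0], "rot": [0, 0, -8], "jaw": 40}, {"slide": [0, 0, 0], "rot": [0, 0, -12], "jaw": 40}, {"slide": [0, 0, 0], "rot": [0, 0, -16], "jaw": 40}, {"slide": [0, 0, 0], "rot": [0, 0, -20], "jaw": 40}, {"slide": [0, 0, 0], "rot": [0, 0, -24], "jaw": 40}, {"slide": [0, 0, 0], "rot": [0, 0, -28], "jaw": 40}, {"slide": [0, 0, 0], "rot": [0, 0, -32], "jaw": 40}, {"slide": [0, 0, 0], "rot": [0, 0, -36], "jaw": 40}, {"slide": [0, 0, 0], "rot": [0, 0, -40], "jaw": 40}])

```text
time: 8.35
tcp_pos: [0.5558, 0.0307, 0.155]
eef_rot: [-1.57, 0.0, 0.925]
force: [-0.8, 0.6, 1.7]
grip_width: 0.0402
```

Run:
```python
from h import *
s=ctrl.sense();print(s['tcp_pos'],s['eef_rot'],s['moment'],s['force'],s['qpos'])
```

```text
[0.55575156 0.03065285 0.1549921 ] [-1.57041454e+00  2.17956490e-04  9.25474755e-01] [0.06895464 0.18907959 0.23241957] [-0.84712884  0.57236562  1.74607626] [ 1.03111955e-02  1.02523429e-01  1.93975520e+00  6.73274125e-05
  1.09974953e+00 -9.15194086e-01]
```

Moment about z is 0.23 N m, so the fastener is turning. Continuing.

Request:
apply_moves(deltas=[{"slide": [0, 0, 0], "rot": [0, 0, -4], "jaw": 40}, {"slide": [0, 0, 0], "rot": [0, 0, -8], "jaw": 40}, {"slide": [0, 0, 0], "rot": [0, 0, -12], "jaw": 40}, {"slide": [0, 0, 0], "rot": [0, 0, -16], "jaw": 40}, {"slide": [0, 0, 0], "rot": [0, 0, -20], "jaw": 40}, {"slide": [0, 0, 0], "rot": [0, 0, -24], "jaw": 40}, {"slide": [0, 0, 0], "rot": [0, 0, -28], "jaw": 40}, {"slide": [0, 0, 0], "rot": [0, 0, -32], "jaw": 40}, {"slide": [0, 0, 0], "rot": [0, 0, -36], "jaw": 40}, {"slide": [0, 0, 0], "rot": [0, 0, -40], "jaw": 40}])

```text
time: 9.35
tcp_pos: [0.5554, 0.0311, 0.155]
eef_rot: [-1.57, 0.001, 0.227]
force: [-2.5, 2.0, 2.2]
grip_width: 0.0404
```

Run:
```python
from h import *
s=ctrl.sense();print(s['tcp_pos'],s['eef_rot'],s['moment'],s['force'])
```

```text
[0.55536779 0.03112338 0.15498409] [-1.56967976e+00  1.01828302e-03  2.27260480e-01] [0.31833778 0.37513109 0.22635096] [-2.50638687  1.97464502  2.19209771]
```

Request:
apply_moves(deltas=[{"slide": [0, 0, 0], "rot": [0, 0, -3], "jaw": 40}, {"slide": [0, 0, 0], "rot": [0, 0, -6], "jaw": 40}, {"slide": [0, 0, 0], "rot": [0, 0, -9], "jaw": 40}, {"slide": [0, 0, 0], "rot": [0, 0, -12], "jaw": 40}, {"slide": [0, 0, 0], "rot": [0, 0, -14], "jaw": 40}])

```text
time: 9.85
tcp_pos: [0.5553, 0.0313, 0.155]
eef_rot: [-1.57, 0.001, -0.016]
force: [-2.6, 2.4, 1.4]
grip_width: 0.0398
```

Run:
```python
from h import *
s=ctrl.sense();print(s['tcp_pos'],s['eef_rot'],s['moment'],s['force'])
```

```text
[0.55530772 0.03130047 0.15495313] [-1.56964166e+00  1.38922937e-03 -1.60912143e-02] [0.39178901 0.28498966 0.16431567] [-2.60087817  2.39914671  1.35124529]
```

Request:
apply_moves(deltas=[{"slide": [0, 0, 0], "rot": [0, 0, -2], "jaw": 40}, {"slide": [0, 0, 0], "rot": [0, 0, -4], "jaw": 40}, {"slide": [0, 0, 0], "rot": [0, 0, -5], "jaw": 40}])

```text
time: 10.15
tcp_pos: [0.5554, 0.0314, 0.155]
eef_rot: [-1.57, 0.001, -0.103]
force: [-3.1, 4.2, 1.8]
grip_width: 0.0402
```

Run:
```python
from h import *
s=ctrl.sense();print(s['tcp_pos'],s['eef_rot'],s['moment'],s['force'])
```

```text
[0.55537675 0.03136985 0.15497089] [-1.56962751e+00  1.31821327e-03 -1.02573563e-01] [0.58392378 0.4610848  0.18995523] [-3.08905019  4.18307409  1.81521262]
```

Request:
apply_moves(deltas=[{"slide": [0, 0, 0], "rot": [0, 0, -2], "jaw": 40}, {"slide": [0, 0, 0], "rot": [0, 0, -3], "jaw": 40}])

```text
time: 10.35
tcp_pos: [0.5554, 0.0314, 0.155]
eef_rot: [-1.57, 0.001, -0.153]
force: [-3.2, 4.1, 2.7]
grip_width: 0.04
```

Run:
```python
from h import *
s=ctrl.sense();print(s['tcp_pos'],s['eef_rot'],s['moment'],s['force'])
cv2.imwrite('pics/t5.png',ctrl.capture('top')[:,:,::-1])
crop('pics/t5.png','pics/t5c.png',170,125,130,150,4)
```

```text
[0.5553538  0.03139858 0.15499196] [-1.57001889e+00  1.39732277e-03 -1.52604217e-01] [0.66809798 0.51076854 1.324774  ] [-3.24662897  4.12230274  2.65256117]
```

View pics/t5c.png

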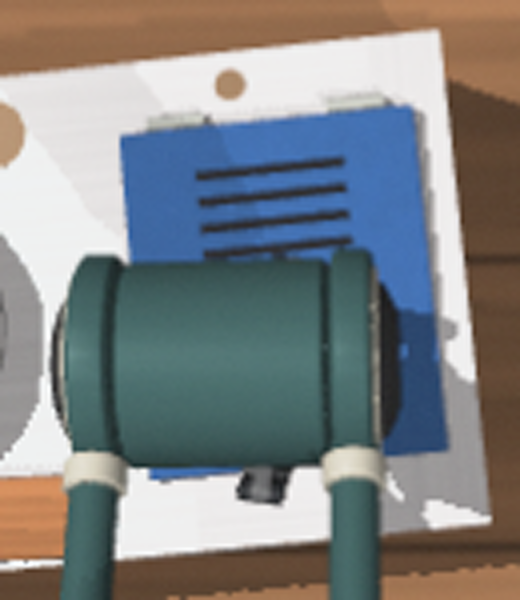

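The moment jumped to 1.3 N m, so this is the stop. The view itself is blocked by the wrist. I'll back off inside the slack and lift out.

Request:
apply_moves(deltas=[{"slide": [0, 0, 0], "rot": [0, 0, 4], "jaw": 40}, {"slide": [0, 0, 0], "rot": [0, 0, 9], "jaw": 40}, {"slide": [0, 0, 0], "rot": [0, 0, 9], "jaw": 40}])

```text
time: 10.7
tcp_pos: [0.5563, 0.0303, 0.155]
eef_rot: [-1.571, -0.001, 0.003]
force: [-0.5, -1.0, 0.1]
grip_width: 0.0399
```

Run:
```python
from h import *
s=ctrl.sense();print(s['tcp_pos'],s['eef_rot'],s['moment'],s['force'])
```

```text
[0.5563234  0.03034303 0.15496033] [-1.57121695e+00 -8.23818138e-04  3.15973407e-03] [ 0.03636512  0.01305741 -0.06575873] [-0.52961036 -1.01066707  0.10237563]
```

Contact is gone. Lifting out and moving aside.

Request:
apply_moves(deltas=[{"slide": [0, 0, 10], "rot": [0, 0, 0], "jaw": 40}, {"slide": [0, 0, 25], "rot": [0, 0, 0], "jaw": 40}, {"slide": [0, 0, 50], "rot": [0, 0, 0], "jaw": 40}, {"slide": [0, -30, 85], "rot": [0, 0, 0], "jaw": 40}, {"slide": [0, -75, 100], "rot": [0, 0, 0], "jaw": 40}, {"slide": [0, -120, 110], "rot": [0, 0, 0], "jaw": 40}, {"slide": [0, -165, 110], "rot": [0, 0, 0], "jaw": 40}, {"slide": [0, -200, 110], "rot": [0, 0, 0], "jaw": 40}, {"slide": [0, -220, 110], "rot": [0, 0, 0], "jaw": 40}, {"slide": [0, -220, 110], "rot": [0, 0, 0], "jaw": 40}])

```text
time: 11.7
tcp_pos: [0.5563, -0.1926, 0.2666]
eef_rot: [-1.573, -0.002, -0.002]
force: [0.7, 1.0, -0.6]
grip_width: 0.0397
```

Run:
```python
from h import *
cv2.imwrite('pics/t6.png',ctrl.capture('top')[:,:,::-1])
cv2.imwrite('pics/s6.png',ctrl.capture('scene')[:,:,::-1])
crop('pics/t6.png','pics/t6c.png',170,125,130,150,4)
im=cv2.imread('pics/t6.png').astype(int); b,g,r=im[...,0],im[...,1],im[...,2]
m=np.zeros(b.shape,bool);m[195:245,220:270]=1
ys,xs=np.where(m&(r>150)&(g>140)&(b<110)); p=onz('top',np.c_[xs,ys],.154)[:,:2]
e,v=np.linalg.eigh(np.cov(p.T));print(p.mean(0),np.degrees(np.arctan2(v[1,1],v[0,1])),p.min(0),p.max(0))
```

```text
[0.53818656 0.02998726] -174.5443548154873 [0.523745  0.0289169] [0.55205783 0.03133813]
```

View pics/t6c.png

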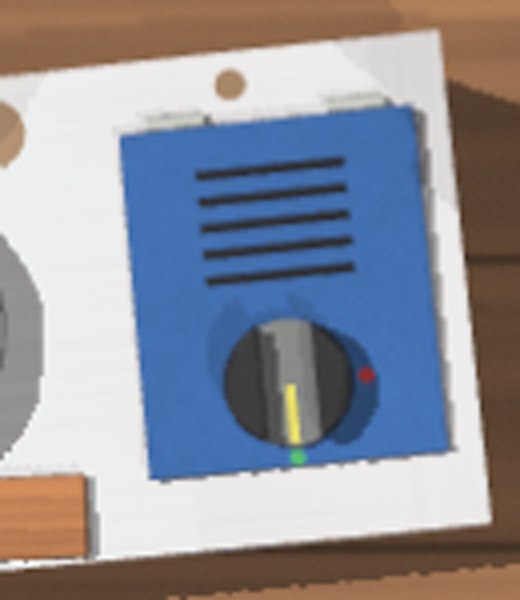

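View pics/s6.png

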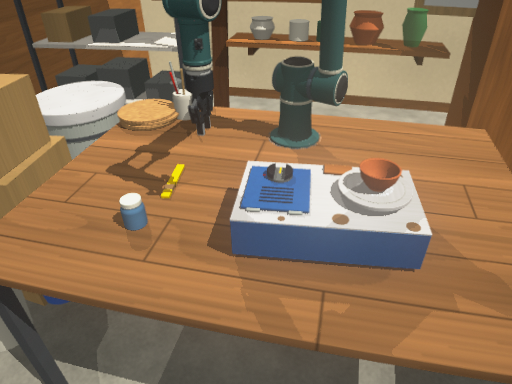

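View pics/t6.png

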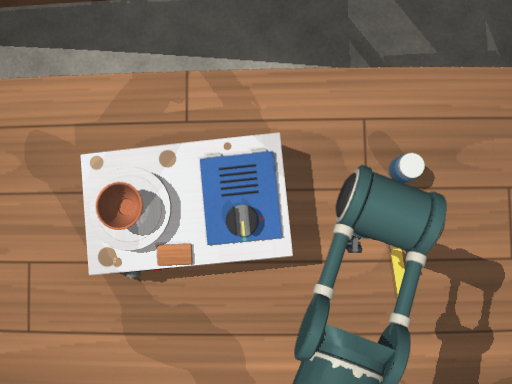

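In the top crop the yellow line ends at (293,443), pointing at the green dot at (298,457). Its measured direction is 5.5°, against the cover's 5.0°. The cover is flat, and the bowl, rib, jar and stick have not moved. The gripper is clear of everything.

```bash
python3 -c "
from cell import ctrl
print(ctrl.hand_in())"
```

```text
the job is handed in; nothing more can be done
None
```

The drive cover is shut and its cam fastener is turned to the locked position. I handed the job in at about 12 s of the 48 s allowed.

- **Closing the cover:** I pushed it down with the closed fingertips until the height stopped changing at 146 mm while the force rose to about 9 N. It stayed flat after I let go.
- **Turning the fastener:** I set the fingertips in the slot, opened to 40 mm, and turned clockwise. The moment held near 0.2 N m, then jumped to 1.3 N m at the stop. I backed off until contact was gone and lifted straight out.
- **Last checks:** In the top view the yellow line points at the green dot, within about 0.5° of the cover's middle line. The bowl, rib and jar look unmoved in both views. The stick does too in the scene view, but the arm partly hid it in the last top view. The gripper was touching nothing.
- **Disagreement:** Before turning, the slot measured about 4° off square to the cover. That was within the noise of that measurement and made no difference.

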